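# Build the stall's slotted display stand and stand the tall leather board in it

## Robot

A 7-joint arm with a two-finger parallel gripper is mounted at the origin on the work surface. World frame = base frame: x ahead of the robot, y to its left, z up, the work surface at z = 0. Lengths are in m, angles in rad, forces in N, time in s.
With the tool pointing down it reaches from about 0.425 to 0.875 m from the base axis. Payload 4.7 kg.
Tool frame: the origin (TCP) lies at the very end of the fingers, on their centre line; the grasp point (between the pads) lies 19 mm behind it; z points along the fingers, y is the direction in which the jaws open and shut (so a half turn about z gives the same grasp; the last joint's range is limited). The gripper opens to 87 mm and grips with 3 to 60 N. Pads are 19 mm wide; open, the fingers measure 117 mm over their backs; the gripper's body (75 mm by 190 mm) begins 51 mm behind the grasp point.
Start: joints at [1.256, 0.321, -0.07, 1.45, 0.023, 1.371, -0.057], TCP at [0.21, -0.615, 0.223] pointing down, gripper open.
Joint ranges: [-2.86, 2.86], [-0.3, 2.09], [-1.38, 1.24], [0.06, 2.45], [-1.56, 4.7], [0.09, 2.05], [-2.69, 2.69]. Speed limits (rad/s): [2.57, 2.57, 3.14, 3.14, 3.14, 3.14, 3.14].

## Interface

Orientations are given as a rotation vector (axis times angle).
In Python, from bench import ctrl, get_image, camera_info gives the robot as it stands.
- The arm moves only by the tool carry_out, never from a script. Its argument "commands" is a list of rows, each an object of numbers: "tx", "ty", "tz": the shift along the tool's x, y, z in m; "rx", "ry", "rz": the turn, a rotation vector about the tool's x, y, z in rad; "jaw": the opening, from 0 (shut) to 1 (fully open). In form: [{"tx": .., "ty": .., "tz": .., "rx": .., "ry": .., "rz": .., "jaw": ..}, ...]. A call has 1 to 12 rows; each row is the pose to reach, as a shift and turn from the pose commanded when the call began, along the tool's axes at that moment; what a row does not reach only later rows make up. A row lasts 1/8 s, in which the tool goes at most 62.5 mm and 10.7 degrees, less where a joint would pass 70% of its speed; a pose out of reach is approached as far as the arm can. A call with a gripper value outside its range is refused whole. The fingers move at their own pace and stop on an object; "grip_force" is the grip in N (left out, the last holds). Time passes only in rows, so rows that repeat a pose let the fingers close. It gives the time, the measured TCP pose, the force and the opening at its end, in the units of the state.
- ctrl.get_state(): the state, without advancing time (a new reading comes with each control period).
- get_image(name): name is "scene" or "top" or "wrist"; returns the picture (480x640x3 uint8, red, green, blue); there is no depth.
- camera_info(name): a dict with "intrinsics" (3x3 intrinsics, pixels), "R" (3x3) and "t" (3): a world point X has camera coordinates R X + t. Camera axes: x right, y down, z forward; pixel columns grow to the right and rows downward; lengths in m; the calibration is good to about 2 mm. A picture is of the moment at which its call begins: read the wrist's pose just before it. camera_info takes no time and is no camera call; for the wrist camera it gives the pose at the moment of the call.
- ctrl.close_job(): hands the job in, once; it reports no verdict.
The state is a dict: "time": time; "joint_positions": joint angles; "qd": joint speeds; "joint_torque": joint torques, N m; "position": TCP position; "tool_rot": TCP orientation; "ft_force": force on the tool from outside, world axes, zero at the start; "torque": the same for the moment, N m; "grip_width": opening from 0.0 (shut) to 1.0 (fully open).
Only numpy, scipy, OpenCV 4.12 (cv2) and the standard library are available. Lean on these libraries where they do the work, as an engineer would, in place of code of your own. Each camera call takes 0.05 s, during which the arm holds its last target.

## Task

Put the loose slotted wooden block, slot upward, on the two studs of the dark wooden plinth and press it down until it is fully home, with no gap at either end. Then take the tall leather board out of the white gift box and stand it upright in the block's slot, leaving it there by itself. Leave the short board and everything else on the stall where it is.

Things in the scene. Friction and masses are not known exactly. Their poses are not given: they have to be found in the camera images.
- plinth: Fixed dark wooden base, 190 (x) x 80 (y) mm, 30 mm high; origin at the centre of its underside, z up. On its top, on the long centre line 55 mm either side of the middle, stand two oblong studs, 12 (x) x 32 (y) mm, 18 mm tall, each ending in two tapered tips, with a sprung steel cheek on its +x and -x side (22 mm over both, tapering upward).
- plinth_seat (a point): Centre of the plinth's flat top, 30 mm above the table, axes as the plinth's. The block's underside lies on it when home. The studs' sprung cheeks rub in the sockets: by its own weight the block perches about 11 mm too high; some 10 to 20 N of push at its middle, or about 8 N at each end in turn, slides it home, where friction keeps it.
- stud_a (a point): Middle of the stud on the plinth's +x side, at the height of its tips, 48 mm above the table.
- stud_b (a point): Middle of the stud on the plinth's -x side, at the height of its tips, 48 mm above the table.
- block: Loose mid-brown wooden block, 150 (x) x 50 (y) mm, 44 mm high, about 0.2 kg, right way up on the table; origin at the centre of its underside. Below: two 16 (x) x 36 (y) mm sockets, 20 mm deep, 2 mm chamfers, 55 mm either side of the middle; fits the studs either way round. The top is solid and flat for 29 mm at each end of its slot.
- block_a (a point): Point on the block's underside, on its centre line, 60 mm from the middle towards its +x end.
- block_b (a point): Point on the block's underside, on its centre line, 60 mm from the middle towards its -x end.
- slot_floor (a point): Centre of the floor of the slot in the block's top, 20 mm above its underside. The slot runs along the block's x, centred: 92 mm long, 13 mm wide, 24 mm deep, with 4 mm chamfers at the mouth.
- giftbox: Fixed white box, 84 mm (x) x 104 mm (y), 50 mm high, floor 5 mm thick; origin at the centre of its underside. It has two bays, 14 mm wide in x and 94 mm long in y, open above, centred 23 mm either side of the middle in x. The two boards stand in them, which in which varies.
- tall_board: Rigid brown leather-covered board, 9 mm thick (x), 80 mm wide (y), 110 mm tall (z), 80 g, standing on edge in one bay of the white box so that 65 mm stick out; may lean up to 0.12 rad in its bay. Origin at the centre of its lower edge. It is the taller of the two boards.
- short_board: The same sort of board but 70 mm tall, in the other bay; not to be moved. Origin at the centre of its lower edge.
- tin: Bystander: round metal tin, 56 mm across, 35 mm high; origin at the middle of its underside. Leave it alone.
- pinecone: Bystander: brown pine cone, 48 mm across, 56 mm high; origin at the middle of its underside. Leave it alone.
- slicker: Bystander: small turned wooden hand tool standing upright, 28 mm across, 55 mm high; origin at the middle of its underside. Leave it alone.
- bangle: Bystander: leather bangle lying flat, 72 mm across, 14 mm high; origin at the middle of its underside. Leave it alone.
- wallet: Bystander: dark leather wallet, 85 x 110 x 18 mm; origin at the middle of its underside. Leave it alone.
- parcel: Bystander: small wrapped parcel with ribbon, 80 x 60 x 40 mm; origin at the middle of its underside. Leave it alone.
- mallet: Bystander: hammer lying down, 170 mm long; origin at the middle of its underside. Leave it alone.
Mind the look-alikes: they are no part of the job. Several things look just like the plinth: the one meant starts farthest to the robot's right.

How it is judged:
On the way, in this order (a step that is already met when the one before it is completed fails the run):
1. the block sits on both studs, pressed fully home on the plinth (z of block_a in the frame of plinth_seat between -0.004 and 0.0025 m and z of block_b in the frame of plinth_seat between -0.004 and 0.0025 m and horizontal distance between block and plinth_seat below 0.006 m and angle between the x axis of block and the x axis of plinth, either way round below 0.08 rad and z of slot_floor in the frame of plinth_seat above 0.015 m), for 0.3 s.
2. the tall board stands in the slot of the seated block (all of step 1 and z of tall_board in the frame of slot_floor between -0.004 and 0.004 m and horizontal distance between tall_board and slot_floor below 0.012 m and angle between tall_board's own z axis and vertical below 0.22 rad and angle between the y axis of tall_board and the x axis of block, either way round below 0.12 rad), for 0.3 s.
At the end, for the whole second after the job is handed in: Block home on the plinth, slot up: both ends within 2.5 mm of its top, centre within 6 mm, long axes within 0.08 rad. Tall board on the slot floor (4 mm in height, 12 mm from its centre), within 0.22 rad of upright and 0.12 rad of the slot line. Both at rest (all of step 2 and linear speed of each of block, tall_board below 0.02 m/s); the robot touches nothing.
It fails at once if the short board or a bystander is moved by more than 30 mm (distance of any of short_board, tin, pinecone, slicker, bangle, wallet, parcel, mallet from where it was at the start of the episode above 0.03 m).
It also fails if it takes over 72 s, if anything falls off the work surface, if the arm or the gripper's body presses on something with over 40 N, if the wrist force passes 120 N, or if a joint passes its speed limit or range.

## Working session

There is one attempt and no reset: what is moved stays moved. The work goes in short steps, Python scripts to look and compute and a tool call to move; the robot and the scene stay as the last step left them, time stands still between calls to the robot, and variables do not carry over. Pictures are saved under pics/ and viewed, and the job is handed in when it is done.

Besides the shell and the picture viewer there is one more tool, called after "Emit:" as name(argument=value, ...) on one line, values as JSON. carry_out: Moves the arm, as the interface text tells. Its arguments: {"type":"object","properties":{"commands":{"type":"array"},"grip_force":{"type":"number"}},"required":["commands"]}

```bash
ls; mkdir -p pics; python3 - <<'E'
from bench import ctrl,get_image,camera_info
import cv2
s=ctrl.get_state();print(s)
for n in("scene","top","wrist"):
    c=camera_info(n);print(n,c)
    cv2.imwrite(f"pics/{n}0.png",get_image(n)[:,:,::-1])
E
```

```text
pics
{'time': 0.0, 'joint_positions': array([ 1.25610649,  0.32181149, -0.07007321,  1.45166725,  0.02262431,
        1.37081253, -0.05693763]), 'qd': array([-0.00203568,  0.00019431, -0.00031373,  0.00160367,  0.00054761,
        0.0020601 , -0.00160391]), 'joint_torque': array([-1.21813091e-04, -4.91287029e+01, -4.03951239e-01, -3.12532961e+01,
       -6.38588704e-02,  4.40629700e-02,  1.73648696e-04]), 'position': array([ 0.20964135, -0.61467724,  0.22147281]), 'tool_rot': array([-3.09740345e+00, -5.13813484e-01,  6.86245597e-04]), 'ft_force': array([-0.190972  , -0.05809271,  0.74451206]), 'torque': array([ 0.01201251, -0.00436248, -0.00555703]), 'grip_width': 1.0007982783459457}
scene {'intrinsics': array([[598.49605993,   0.        , 322.19727852],
       [  0.        , 598.49605993, 236.92816236],
       [  0.        ,   0.        ,   1.        ]]), 'R': array([[ 0.70476431,  0.70934381, -0.01177386],
       [ 0.60724323, -0.61173793, -0.5069836 ],
       [-0.3668282 ,  0.35015436, -0.86187528]]), 't': array([-0.40024062, -0.29214455,  1.71949967])}
top {'intrinsics': array([[620.99366379,   0.        , 323.82118377],
       [  0.        , 620.99366379, 240.87676515],
       [  0.        ,   0.        ,   1.        ]]), 'R': array([[-0.00525124, -0.99994117, -0.00949059],
       [-0.9816051 ,  0.00696582, -0.19079546],
       [ 0.19085034,  0.0083141 , -0.98158394]]), 't': array([-0.00439647,  0.53335469,  1.09628715])}
wrist {'intrinsics': array([[430.56377217,   0.        , 317.09938445],
       [  0.        , 430.56377217, 234.6683828 ],
       [  0.        ,   0.        ,   1.        ]]), 'R': array([[ 0.32302881, -0.94638735, -0.00183797],
       [-0.90967295, -0.31103167,  0.27523522],
       [-0.2610508 , -0.08723696, -0.96137516]]), 't': array([-0.64859362, -0.03353805,  0.39069399])}
```

View pics/scene0.png

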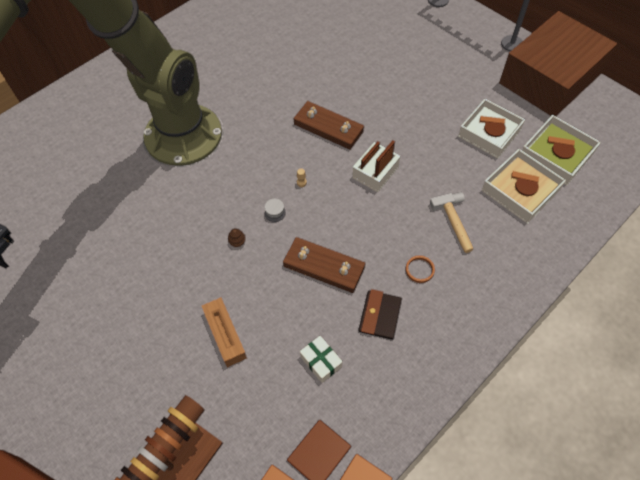

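View pics/top0.png

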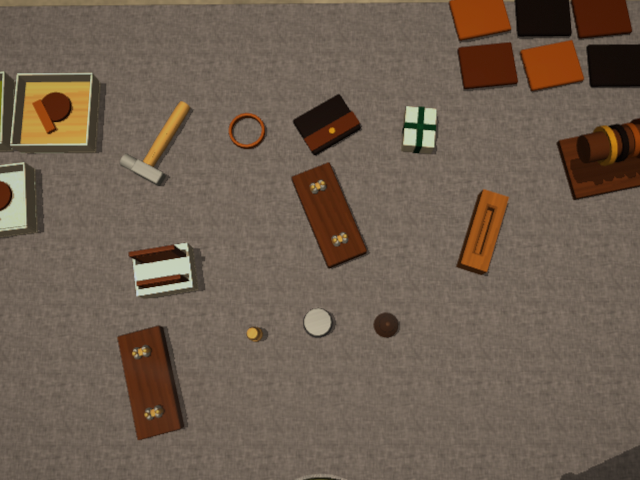

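View pics/wrist0.png

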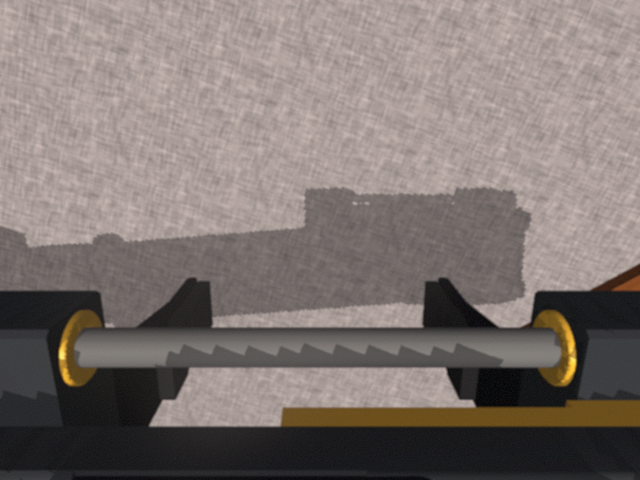

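Top view: the block is at (483,231). The plinth meant is the right-hand one, at (330,215). The box is at (163,270), with the boards standing along the image rows. I'll enlarge these for measuring.

```bash
cat > h.py <<'E'
import numpy as np,cv2
from bench import ctrl,get_image,camera_info
def px2w(cam,uv,z):
    c=cam if isinstance(cam,dict) else camera_info(cam)
    K,R,t=map(np.array,(c["intrinsics"],c["R"],c["t"]))
    d=R.T@np.linalg.inv(K)@np.array([uv[0],uv[1],1.]);o=-R.T@t
    return o+d*(z-o[2])/d[2]
def w2px(cam,X):
    c=cam if isinstance(cam,dict) else camera_info(cam)
    p=c["intrinsics"]@(c["R"]@np.array(X,float)+c["t"]);return p[:2]/p[2]
def crop(img,x,y,w,h,f,name):
    cv2.imwrite(name,cv2.resize(img[y:y+h,x:x+w],None,fx=f,fy=f,interpolation=cv2.INTER_CUBIC))
E
python3 - <<'E'
from h import *
a=cv2.imread("pics/top0.png");b=cv2.imread("pics/scene0.png")
P=[crop(a,280,150,100,130,4,"/tmp/1.png"),crop(a,440,180,100,130,4,"/tmp/2.png")]
cv2.imwrite("pics/c1.png",np.hstack([cv2.imread("/tmp/1.png"),cv2.imread("/tmp/2.png")]))
crop(a,120,230,90,80,8,"/tmp/3.png");cv2.imwrite("pics/c2.png",cv2.resize(a[230:310,110:210],(800,640))[:600])
crop(b,340,130,80,70,8,"pics/c3.png")
E
```

```text
(no output)
```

View pics/c1.png

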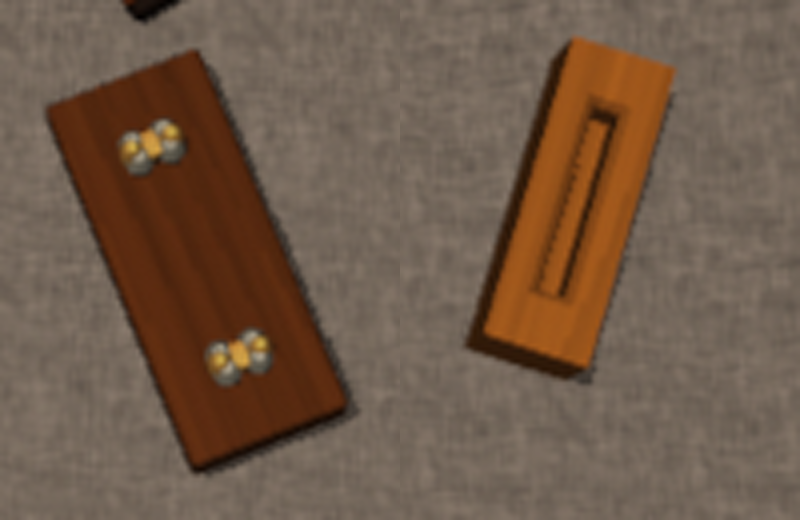

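View pics/c2.png

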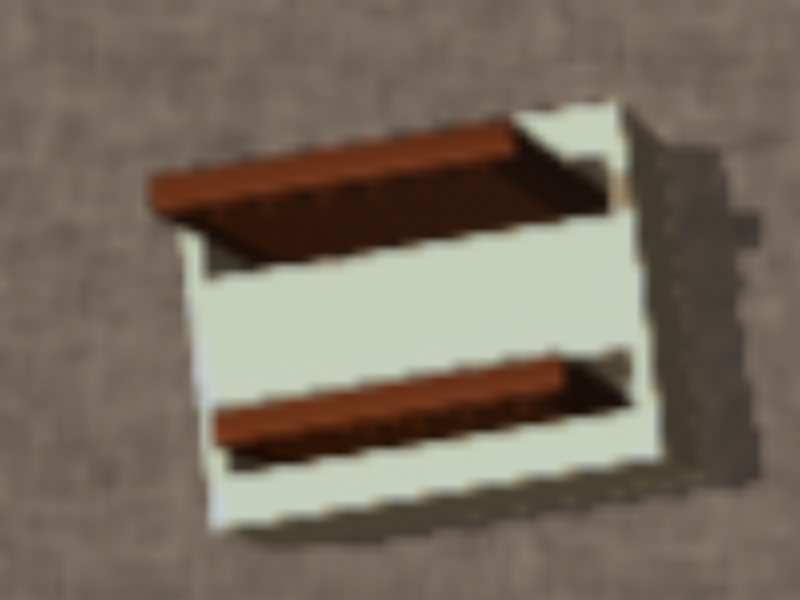

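View pics/c3.png

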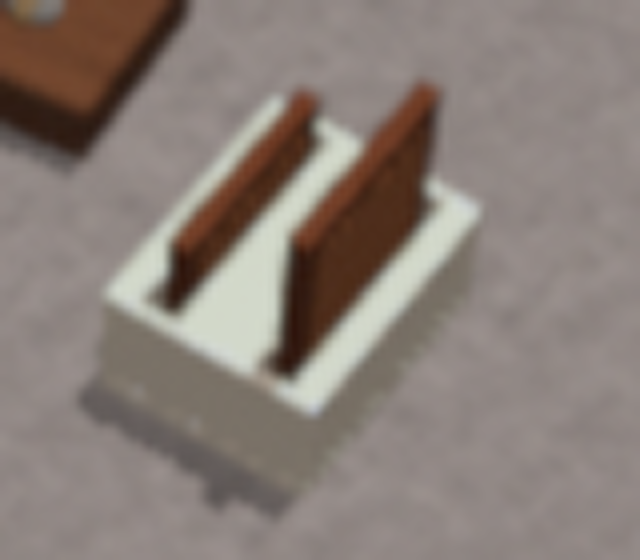

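```bash
python3 - <<'E'
from h import *
t=camera_info("top")
f=lambda x,y,ox,oy,s,z: px2w(t,(ox+(x+.5)/s-.5,oy+(y+.5)/s-.5),z)
def rep(n,pts,ox,oy,s,z):
    P=np.array([f(*p,ox,oy,s,z)[:2] for p in pts]);print(n,P.round(4).tolist(),"c",P.mean(0).round(4))
    for i in range(len(P)):
        d=P[(i+1)%len(P)]-P[i];print("  len %.4f ang %.4f"%(np.hypot(*d),np.arctan2(d[1],d[0])))
rep("plinth",[(48,108),(198,50),(347,405),(195,468)],280,150,4,.03)
rep("studs",[(152,145),(240,355)],280,150,4,.046)
rep("block",[(172,38),(275,68),(188,368),(84,335)],440,180,4,.044)
rep("tallT",[(150,175),(512,122),(512,153),(155,212)],110,230,8,.110+.005)
rep("shortT",[(215,412),(565,357),(567,390),(222,446)],110,230,8,.075)
rep("box",[(620,100),(662,455),(212,530),(180,230)],110,230,8,.05)
s=camera_info("scene");b=lambda x,y:(340+(x+.5)/8-.5,130+(y+.5)/8-.5)
print("scene tall", [px2w(s,b(*p),.115)[:2].round(4) for p in [(295,243),(420,82),(440,92),(315,243)]])
print("scene box", [px2w(s,b(*p),.05)[:2].round(4) for p in [(483,210),(315,412),(105,292),(280,95)]])
E
```

```text
plinth [[0.6637, 0.0537], [0.6923, -0.0186], [0.5178, -0.0872], [0.4884, -0.0158]] c [ 0.5906 -0.017 ]
  len 0.0777 ang -1.1951
  len 0.1875 ang -2.7666
  len 0.0773 ang 1.9608
  len 0.1886 ang 0.3773
studs [[0.6403, 0.0035], [0.5389, -0.037]] c [ 0.5896 -0.0168]
  len 0.1092 ang -2.7614
  len 0.1092 ang 0.3802
block [[0.632, -0.3076], [0.6171, -0.3552], [0.4751, -0.3065], [0.4907, -0.2596]] c [ 0.5537 -0.3072]
  len 0.0498 ang -1.8762
  len 0.1501 ang 2.8115
  len 0.0495 ang 1.2490
  len 0.1493 ang -0.3280
tallT [[0.5046, 0.3327], [0.5158, 0.2541], [0.5089, 0.2538], [0.4964, 0.3311]] c [0.5064 0.2929]
  len 0.0794 ang -1.4293
  len 0.0069 ang -3.1006
  len 0.0783 ang 1.7312
  len 0.0083 ang 0.1861
shortT [[0.4577, 0.3283], [0.4697, 0.2502], [0.4622, 0.2495], [0.4501, 0.3263]] c [0.4599 0.2886]
  len 0.0790 ang -1.4195
  len 0.0075 ang -3.0428
  len 0.0778 ang 1.7271
  len 0.0079 ang 0.2518
box [[0.5331, 0.2458], [0.4504, 0.2332], [0.4339, 0.3354], [0.5033, 0.3464]] c [0.4802 0.2902]
  len 0.0837 ang -2.9897
  len 0.1035 ang 1.7311
  len 0.0703 ang 0.1579
  len 0.1049 ang -1.2825
scene tall [array([0.5102, 0.2537]), array([0.4947, 0.3305]), array([0.502, 0.332]), array([0.5147, 0.2581])]
scene box [array([0.5147, 0.3485]), array([0.5309, 0.2472]), array([0.4481, 0.2344]), array([0.4326, 0.337 ])]
```

```bash
cat >> h.py <<'E'
from scipy.spatial.transform import Rotation as Ro
def go(pos,yaw):
    s=ctrl.get_state();p=np.array(s["position"]);R=Ro.from_rotvec(s["tool_rot"])
    T=Ro.from_euler("z",yaw)*Ro.from_euler("x",np.pi)
    d=R.inv().apply(np.array(pos)-p);r=(R.inv()*T).as_rotvec()
    print("t",round(s["time"],2),"pos",p.round(4),"x-axis yaw %.3f"%np.arctan2(*R.apply([1,0,0])[[1,0]]),"tilt",R.apply([0,0,1])[:2].round(3),"F",np.round(s["ft_force"],1),"g",round(s["grip_width"],3))
    print(" shift",d.round(4),"turn",r.round(4),"dist",round(np.linalg.norm(d),3))
E
python3 -c "
from h import *
go([.5537,-.3072,.16],-.328)"
```

```text
t 0.15 pos [ 0.2097 -0.6148  0.2217] x-axis yaw 0.329 tilt [-0.001  0.001] F [-0.3 -0.2 -0.4] g 1.0
 shift [ 0.4249 -0.18    0.062 ] turn [-1.400e-03  5.000e-04  6.568e-01] dist 0.466
```

Emit:
carry_out(commands=[{"tx": 0.03,"ty": -0.013,"tz": 0.005,"rz": 0.05},{"tx": 0.08,"ty": -0.034,"tz": 0.012,"rz": 0.13},{"tx": 0.135,"ty": -0.057,"tz": 0.02,"rz": 0.22},{"tx": 0.19,"ty": -0.08,"tz": 0.028,"rz": 0.3},{"tx": 0.245,"ty": -0.104,"tz": 0.036,"rz": 0.39},{"tx": 0.3,"ty": -0.127,"tz": 0.044,"rz": 0.47},{"tx": 0.35,"ty": -0.148,"tz": 0.052,"rz": 0.55},{"tx": 0.39,"ty": -0.165,"tz": 0.058,"rz": 0.61},{"tx": 0.418,"ty": -0.177,"tz": 0.061,"rz": 0.645},{"tx": 0.425,"ty": -0.18,"tz": 0.062,"rz": 0.657},{"tx": 0.425,"ty": -0.18,"tz": 0.062,"rz": 0.657}], grip_force=40)

```text
invalid input
```

```bash
python3 -c "
from h import *
go([.5537,-.3072,.017],-.328)
cv2.imwrite('pics/w1.png',get_image('wrist')[:,:,::-1]);c=camera_info('wrist')
print([w2px(c,[x,y,.044]).round(0) for x,y in [(.632,-.3076),(.6171,-.3552),(.4751,-.3065),(.4907,-.2596)]])
"
```

```text
t 0.15 pos [ 0.2097 -0.6148  0.2217] x-axis yaw 0.329 tilt [-0.001  0.001] F [-0.3 -0.2 -0.4] g 1.0
 shift [ 0.4249 -0.1798  0.205 ] turn [-1.400e-03  5.000e-04  6.568e-01] dist 0.505
[array([   3., -790.]), array([  94., -696.]), array([ -35., -379.]), array([-116., -451.])]
```

View pics/w1.png

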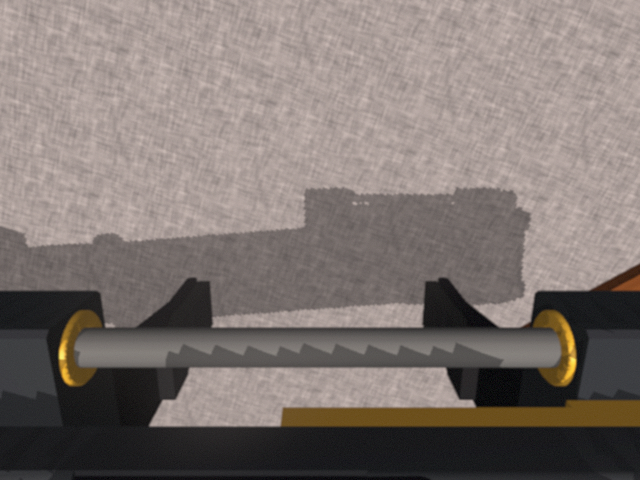

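The call was refused because every field has to be present, so the arm hasn't moved and the picture is unchanged.

Emit:
carry_out(commands=[{"tx": 0.03,"ty": -0.013,"tz": 0.005,"rx": 0,"ry": 0,"rz": 0.05,"jaw": 1},{"tx": 0.08,"ty": -0.034,"tz": 0.012,"rx": 0,"ry": 0,"rz": 0.13,"jaw": 1},{"tx": 0.135,"ty": -0.057,"tz": 0.02,"rx": 0,"ry": 0,"rz": 0.22,"jaw": 1},{"tx": 0.19,"ty": -0.08,"tz": 0.028,"rx": 0,"ry": 0,"rz": 0.3,"jaw": 1},{"tx": 0.245,"ty": -0.104,"tz": 0.036,"rx": 0,"ry": 0,"rz": 0.39,"jaw": 1},{"tx": 0.3,"ty": -0.127,"tz": 0.044,"rx": 0,"ry": 0,"rz": 0.47,"jaw": 1},{"tx": 0.35,"ty": -0.148,"tz": 0.052,"rx": 0,"ry": 0,"rz": 0.55,"jaw": 1},{"tx": 0.39,"ty": -0.165,"tz": 0.058,"rx": 0,"ry": 0,"rz": 0.61,"jaw": 1},{"tx": 0.418,"ty": -0.177,"tz": 0.061,"rx": 0,"ry": 0,"rz": 0.645,"jaw": 1},{"tx": 0.425,"ty": -0.18,"tz": 0.062,"rx": 0,"ry": 0,"rz": 0.657,"jaw": 1},{"tx": 0.425,"ty": -0.18,"tz": 0.062,"rx": 0,"ry": 0,"rz": 0.657,"jaw": 1}], grip_force=40)

```text
time: 1.58
position: [0.5534, -0.3082, 0.1603]
tool_rot: [3.099, -0.513, -0.001]
ft_force: [-0.3, -1.3, 0.6]
grip_width: 1.007
```

```bash
python3 -c "
from h import *
go([.5537,-.3072,.017],-.328)
cv2.imwrite('pics/w2.png',get_image('wrist')[:,:,::-1]);c=camera_info('wrist')
print([w2px(c,[x,y,.044]).round(0) for x,y in [(.632,-.3076),(.6171,-.3552),(.4751,-.3065),(.4907,-.2596)]])
"
```

```text
t 1.57 pos [ 0.5534 -0.3082  0.1603] x-axis yaw -0.328 tilt [-0.001 -0.   ] F [-0.3 -1.3  0.6] g 1.007
 shift [ 1.000e-04 -1.100e-03  1.433e-01] turn [0.0007 0.0007 0.0001] dist 0.143
[array([274., 112.]), array([354., 110.]), array([349., 328.]), array([280., 329.])]
```

View pics/w2.png

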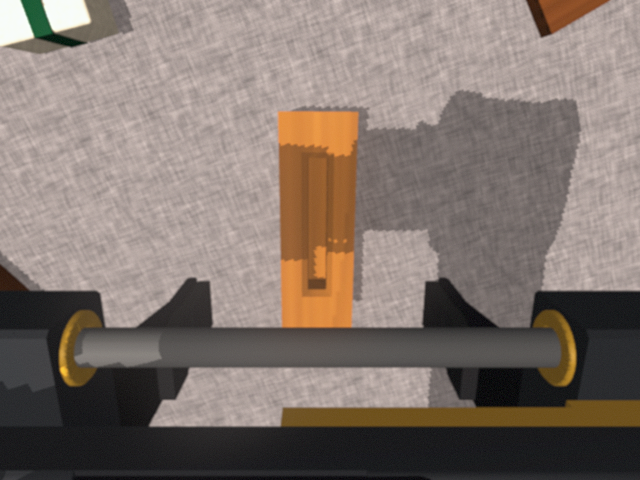

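The wrist view shows the block's far edge at (279–358,112). Along the block this agrees with the prediction; sideways it's about 2.5 mm off, which gripping will centre. I'm descending now.

Emit:
carry_out(commands=[{"tx": 0,"ty": 0.0005,"tz": 0.03,"rx": 0,"ry": 0,"rz": 0,"jaw": 1},{"tx": 0,"ty": 0.001,"tz": 0.075,"rx": 0,"ry": 0,"rz": 0,"jaw": 1},{"tx": 0,"ty": 0.001,"tz": 0.115,"rx": 0,"ry": 0,"rz": 0,"jaw": 1},{"tx": 0,"ty": 0.001,"tz": 0.138,"rx": 0,"ry": 0,"rz": 0,"jaw": 1},{"tx": 0,"ty": 0.001,"tz": 0.142,"rx": 0,"ry": 0,"rz": 0,"jaw": 1},{"tx": 0,"ty": 0.001,"tz": 0.142,"rx": 0,"ry": 0,"rz": 0,"jaw": 0.7},{"tx": 0,"ty": 0.001,"tz": 0.142,"rx": 0,"ry": 0,"rz": 0,"jaw": 0.6},{"tx": 0,"ty": 0.001,"tz": 0.142,"rx": 0,"ry": 0,"rz": 0,"jaw": 0.4},{"tx": 0,"ty": 0.001,"tz": 0.142,"rx": 0,"ry": 0,"rz": 0,"jaw": 0.4},{"tx": 0,"ty": 0.001,"tz": 0.142,"rx": 0,"ry": 0,"rz": 0,"jaw": 0.4}], grip_force=40)

```text
time: 2.88
position: [0.5539, -0.3086, 0.019]
tool_rot: [3.099, -0.513, 0.001]
ft_force: [-0.5, 0.1, 1.6]
grip_width: 0.575
```

Emit:
carry_out(commands=[{"tx": 0,"ty": 0,"tz": -0.02,"rx": 0,"ry": 0,"rz": 0,"jaw": 0.4},{"tx": 0,"ty": 0,"tz": -0.06,"rx": 0,"ry": 0,"rz": 0,"jaw": 0.4},{"tx": 0,"ty": 0,"tz": -0.1,"rx": 0,"ry": 0,"rz": 0,"jaw": 0.4},{"tx": 0,"ty": 0,"tz": -0.12,"rx": 0,"ry": 0,"rz": 0,"jaw": 0.4},{"tx": 0,"ty": 0,"tz": -0.12,"rx": 0,"ry": 0,"rz": 0,"jaw": 0.4}])

```text
time: 3.5
position: [0.5546, -0.309, 0.1405]
tool_rot: [3.098, -0.513, 0.005]
ft_force: [0.2, 0.2, -3.0]
grip_width: 0.571
```

```bash
python3 -c "
from h import *
go([.590,-.017,.14],.379)
cv2.imwrite('pics/w3.png',get_image('wrist')[:,:,::-1]);c=camera_info('wrist')
a=get_image('top')[:,:,::-1];cv2.imwrite('pics/t3.png',a)
crop(a,380,130,160,140,5,'pics/c4.png')
"
```

```text
t 3.5 pos [ 0.5546 -0.309   0.1405] x-axis yaw -0.328 tilt [ 0.003 -0.002] F [ 0.2  0.2 -3. ] g 0.571
 shift [-0.0606 -0.2878  0.    ] turn [ 0.002  -0.003  -0.7072] dist 0.294
```

View pics/w3.png

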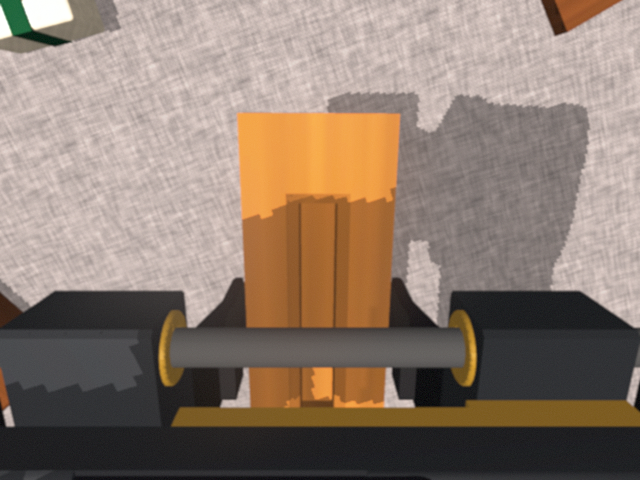

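View pics/c4.png

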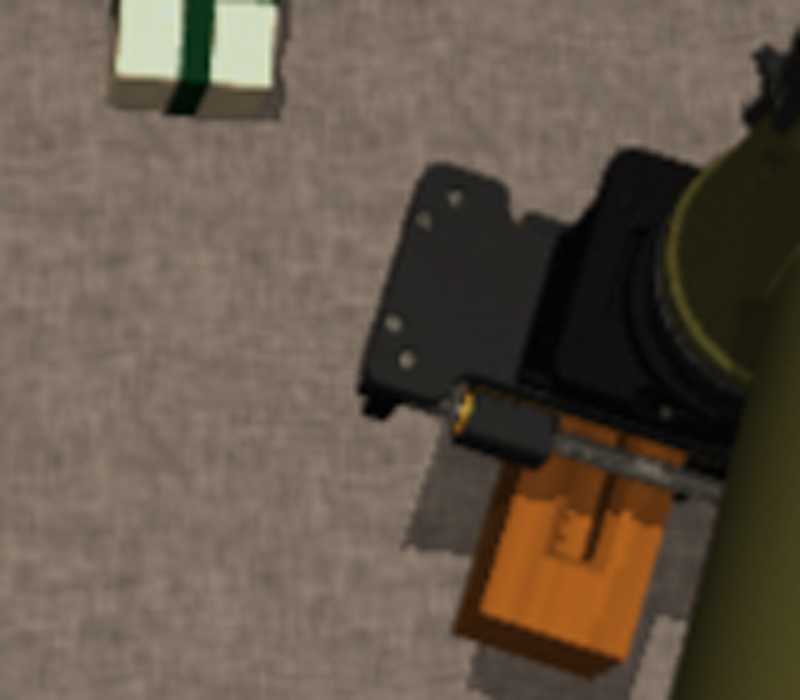

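```bash
python3 -c "
from h import *
c=camera_info('wrist');s=ctrl.get_state();R=Ro.from_rotvec(s['tool_rot']);p=s['position']
for uv in [(238,114),(399,114),(250,405),(385,405),(287,195),(349,195)]:
    X=px2w(c,uv,p[2]+.025);print(uv,R.inv().apply(X-p).round(4))
"
```

```text
(238, 114) [ 0.0743 -0.0246 -0.0252]
(399, 114) [ 0.0743  0.0247 -0.0252]
(250, 405) [-0.0304 -0.0255 -0.0249]
(385, 405) [-0.0304  0.025  -0.0249]
(287, 195) [ 0.0492 -0.0101 -0.0251]
(349, 195) [ 0.0492  0.0099 -0.0251]
```

Emit:
carry_out(commands=[{"tx": -0.005,"ty": -0.025,"tz": 0,"rx": 0.002,"ry": -0.003,"rz": -0.06,"jaw": 0.4},{"tx": -0.015,"ty": -0.07,"tz": 0,"rx": 0.002,"ry": -0.003,"rz": -0.17,"jaw": 0.4},{"tx": -0.026,"ty": -0.12,"tz": 0,"rx": 0.002,"ry": -0.003,"rz": -0.3,"jaw": 0.4},{"tx": -0.036,"ty": -0.17,"tz": 0,"rx": 0.002,"ry": -0.003,"rz": -0.42,"jaw": 0.4},{"tx": -0.046,"ty": -0.22,"tz": 0,"rx": 0.002,"ry": -0.003,"rz": -0.54,"jaw": 0.4},{"tx": -0.055,"ty": -0.26,"tz": 0,"rx": 0.002,"ry": -0.003,"rz": -0.64,"jaw": 0.4},{"tx": -0.06,"ty": -0.284,"tz": 0,"rx": 0.002,"ry": -0.003,"rz": -0.7,"jaw": 0.4},{"tx": -0.0606,"ty": -0.2878,"tz": 0,"rx": 0.002,"ry": -0.003,"rz": -0.707,"jaw": 0.4},{"tx": -0.0606,"ty": -0.2878,"tz": 0,"rx": 0.002,"ry": -0.003,"rz": -0.707,"jaw": 0.4}])

```text
time: 4.72
position: [0.5888, -0.0183, 0.138]
tool_rot: [-3.085, -0.588, 0.006]
ft_force: [0.2, -0.2, -0.7]
grip_width: 0.573
```

```bash
python3 -c "
from h import *
go([.590,-.017,.08],.379)
cv2.imwrite('pics/w5.png',get_image('wrist')[:,:,::-1]);c=camera_info('wrist')
a=get_image('scene')[:,:,::-1];cv2.imwrite('pics/s5.png',a)
for x in (55,-55): print('stud pred',w2px(c,[.59+x*1e-3*np.cos(.379),-.017+x*1e-3*np.sin(.379),.048]).round(1))
crop(a,240,190,160,120,5,'pics/c5.png')
"
```

```text
t 4.72 pos [ 0.5888 -0.0183  0.138 ] x-axis yaw 0.377 tilt [-0.004  0.001] F [ 0.2 -0.2 -0.7] g 0.573
 shift [ 0.0018 -0.0006  0.058 ] turn [-0.0021  0.0034 -0.0023] dist 0.058
stud pred [315.5 144.7]
stud pred [316.2 318.3]
```

View pics/w5.png

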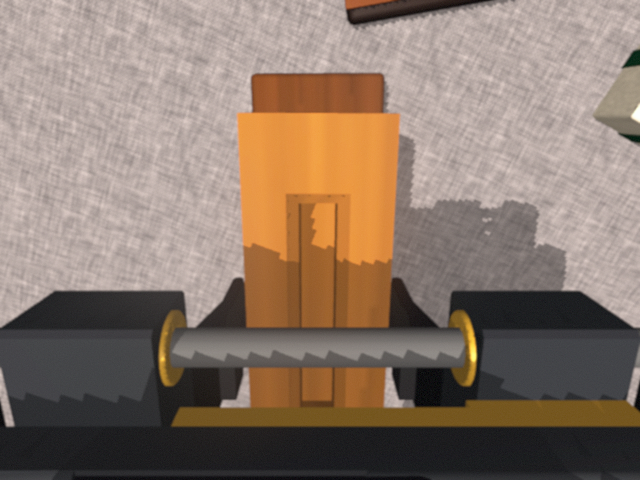

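View pics/c5.png

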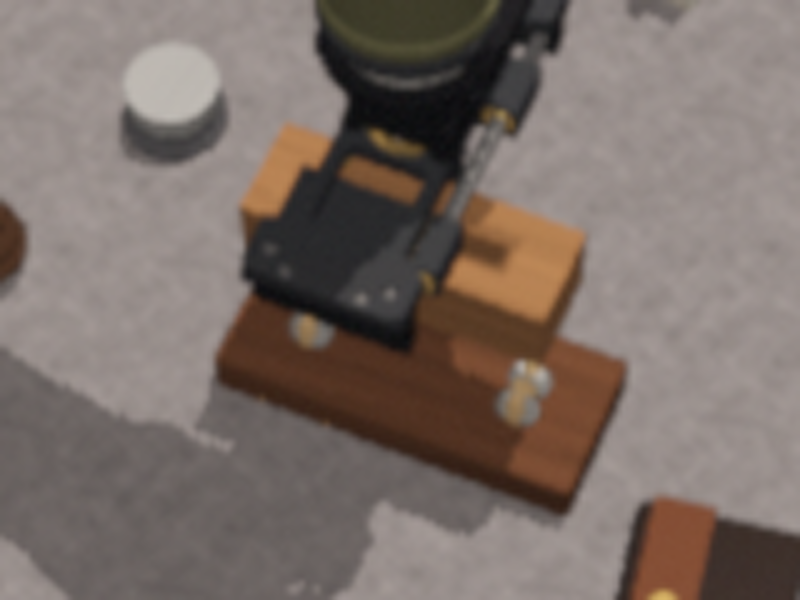

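```bash
python3 -c "
from h import *
c=camera_info('wrist');s=ctrl.get_state();R=Ro.from_rotvec(s['tool_rot']);p=s['position']
for uv in [(251,74),(384,74)]:
    X=px2w(c,uv,.03);print(uv,X.round(4),R.inv().apply(X-p).round(4))
y=.377
X=(px2w(c,(251,74),.03)+px2w(c,(384,74),.03))/2;print('plinth centre by wrist',X[:2]-.095*np.array([np.cos(.379),np.sin(.379)]))
sc=camera_info('scene')
st=[px2w(sc,(240+(u+.5)/5-.5,190+(v+.5)/5-.5),.046) for u,v in [(525,390)]]
print(st, 'scene stud a; top pred',.59+.055*np.cos(.379),-.017+.055*np.sin(.379))
b=cv2.imread('pics/scene0.png');crop(b,275,230,100,70,8,'pics/c6.png')
"
```

```text
(251, 74) [0.664  0.0531 0.03  ] [ 0.0966 -0.0395  0.108 ]
(384, 74) [ 0.6927 -0.0199  0.03  ] [0.0966 0.0389 0.1078]
plinth centre by wrist [ 0.59008578 -0.01855573]
[array([0.64340741, 0.00197743, 0.046     ])] scene stud a; top pred 0.6410969300408503 0.0033495390709580367
```

View pics/c6.png

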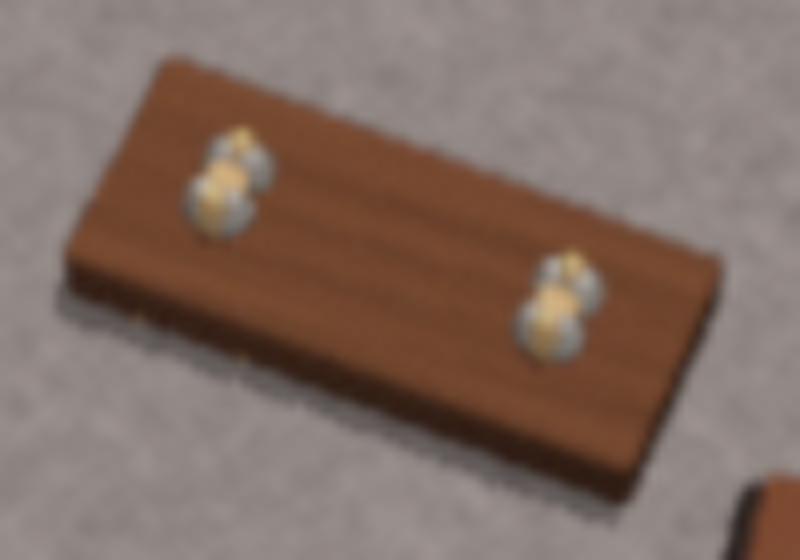

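Emit:
carry_out(commands=[{"tx": 0.001,"ty": 0,"tz": 0.02,"rx": -0.001,"ry": 0.002,"rz": 0.001,"jaw": 0.4},{"tx": 0.002,"ty": 0,"tz": 0.045,"rx": -0.002,"ry": 0.003,"rz": 0.002,"jaw": 0.4},{"tx": 0.002,"ty": 0,"tz": 0.06,"rx": -0.002,"ry": 0.003,"rz": 0.002,"jaw": 0.4},{"tx": 0.002,"ty": 0,"tz": 0.063,"rx": -0.002,"ry": 0.003,"rz": 0.002,"jaw": 0.4},{"tx": 0.002,"ty": 0,"tz": 0.063,"rx": -0.002,"ry": 0.003,"rz": 0.002,"jaw": 0.4}])

```text
time: 5.45
position: [0.5911, -0.0161, 0.076]
tool_rot: [-3.085, -0.587, -0.002]
ft_force: [0.3, 0.1, -1.6]
grip_width: 0.573
```

```bash
python3 -c "
from h import *
go([.590,-.018,.061],.379)
cv2.imwrite('pics/w7.png',get_image('wrist')[:,:,::-1]);c=camera_info('wrist')
a=get_image('scene')[:,:,::-1]
crop(a,240,190,160,120,5,'pics/c7.png')
"
```

```text
t 5.45 pos [ 0.5911 -0.0161  0.076 ] x-axis yaw 0.376 tilt [0.001 0.001] F [ 0.3  0.1 -1.6] g 0.573
 shift [-0.0018  0.0014  0.015 ] turn [-0.0005 -0.0015 -0.0028] dist 0.015
```

View pics/w7.png

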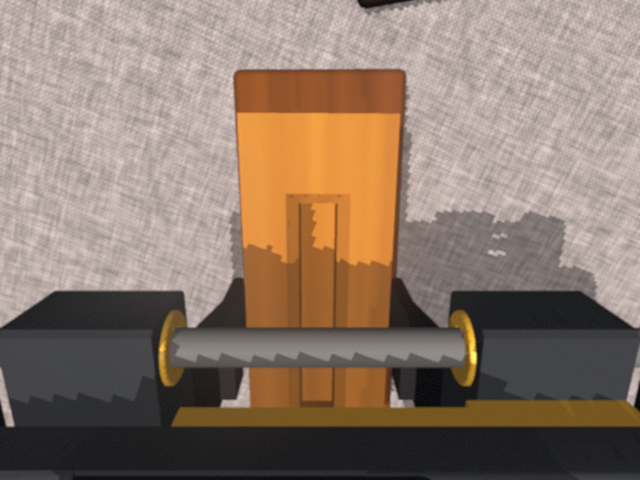

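View pics/c7.png

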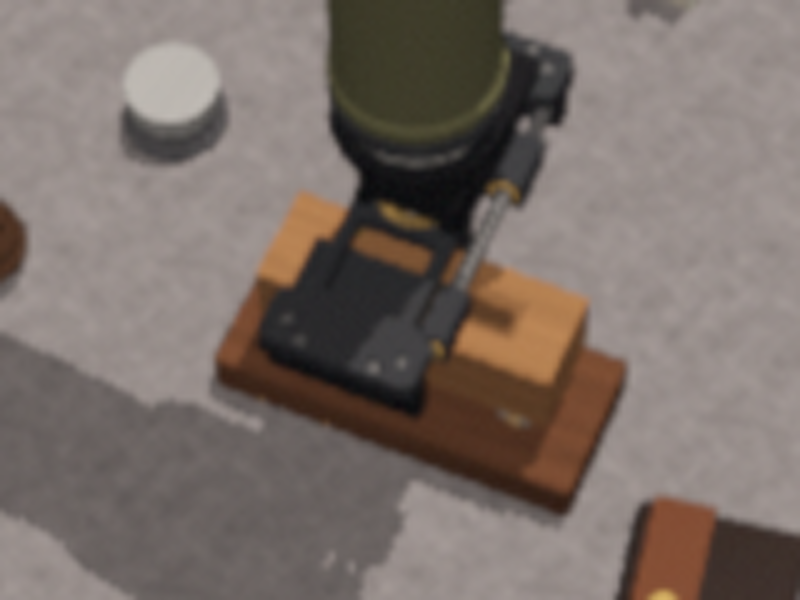

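```bash
python3 -c "
from h import *
c=camera_info('wrist');s=ctrl.get_state();R=Ro.from_rotvec(s['tool_rot']);p=s['position']
for uv,z in [((235,71),.03),((405,71),.03),((238,113),p[2]+.025),((401,113),p[2]+.025)]:
    X=px2w(c,uv,z);print(uv,X.round(4),R.inv().apply(X-p).round(4))
im=cv2.imread('pics/w7.png');crop(im,210,50,220,80,3.6,'pics/c8.png')
"
```

```text
(235, 71) [0.6643 0.0537 0.03  ] [ 0.0931 -0.0379  0.0468]
(405, 71) [ 0.6927 -0.0183  0.03  ] [0.0931 0.0394 0.0468]
(238, 113) [0.6521 0.0347 0.1016] [ 0.075  -0.0248 -0.0248]
(401, 113) [ 0.6704 -0.0118  0.1016] [ 0.075   0.0252 -0.0248]
```

View pics/c8.png

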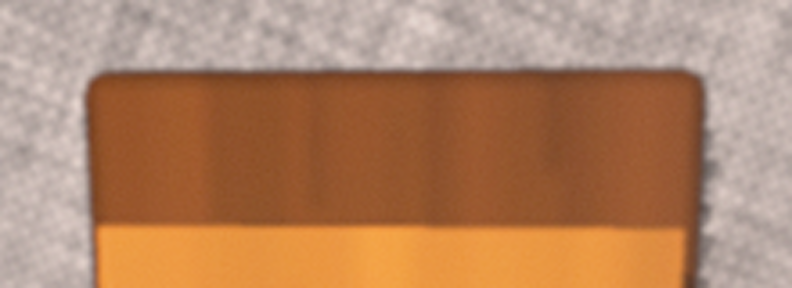

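Emit:
carry_out(commands=[{"tx": -0.0015,"ty": 0.0005,"tz": 0.0,"rx": 0,"ry": -0.001,"rz": -0.002,"jaw": 0.4},{"tx": -0.0015,"ty": 0.0005,"tz": 0.004,"rx": 0,"ry": -0.001,"rz": -0.002,"jaw": 0.4},{"tx": -0.0015,"ty": 0.0005,"tz": 0.008,"rx": 0,"ry": -0.001,"rz": -0.002,"jaw": 0.4},{"tx": -0.0015,"ty": 0.0005,"tz": 0.012,"rx": 0,"ry": -0.001,"rz": -0.002,"jaw": 0.4},{"tx": -0.0015,"ty": 0.0005,"tz": 0.015,"rx": 0,"ry": -0.001,"rz": -0.002,"jaw": 0.4},{"tx": -0.0015,"ty": 0.0005,"tz": 0.015,"rx": 0,"ry": -0.001,"rz": -0.002,"jaw": 0.4}])

```text
time: 6.3
position: [0.5903, -0.0164, 0.0607]
tool_rot: [-3.085, -0.592, -0.002]
ft_force: [1.5, 1.4, -1.6]
grip_width: 0.572
```

```bash
python3 -c "
from h import *
go([.590,-.017,.049],.379)
"
```

```text
t 6.3 pos [ 0.5903 -0.0164  0.0607] x-axis yaw 0.379 tilt [0.001 0.001] F [ 1.5  1.4 -1.6] g 0.572
 shift [-0.0005  0.0004  0.0117] turn [-0.0006 -0.0015  0.0001] dist 0.012
```

Emit:
carry_out(commands=[{"tx": 0,"ty": 0,"tz": 0.003,"rx": 0,"ry": 0,"rz": 0,"jaw": 0.4},{"tx": 0,"ty": 0,"tz": 0.005,"rx": 0,"ry": 0,"rz": 0,"jaw": 0.4},{"tx": 0,"ty": 0,"tz": 0.005,"rx": 0,"ry": 0,"rz": 0,"jaw": 0.4}], grip_force=55)

```text
time: 6.68
position: [0.5907, -0.0166, 0.0574]
tool_rot: [3.085, 0.592, 0.003]
ft_force: [0.5, 1.3, 7.3]
grip_width: 0.572
```

Emit:
carry_out(commands=[{"tx": 0,"ty": 0,"tz": 0.002,"rx": 0,"ry": 0,"rz": 0,"jaw": 0.4},{"tx": 0,"ty": 0,"tz": 0.0045,"rx": 0,"ry": 0,"rz": 0,"jaw": 0.4},{"tx": 0,"ty": 0,"tz": 0.0045,"rx": 0,"ry": 0,"rz": 0,"jaw": 0.4}], grip_force=55)

```text
time: 7.05
position: [0.5903, -0.0171, 0.0518]
tool_rot: [3.085, 0.591, 0.002]
ft_force: [0.9, -0.7, 3.9]
grip_width: 0.571
```

Emit:
carry_out(commands=[{"tx": 0,"ty": 0,"tz": 0.002,"rx": 0,"ry": 0,"rz": 0,"jaw": 0.4},{"tx": 0,"ty": 0,"tz": 0.004,"rx": 0,"ry": 0,"rz": 0,"jaw": 0.4},{"tx": 0,"ty": 0,"tz": 0.004,"rx": 0,"ry": 0,"rz": 0,"jaw": 0.4}], grip_force=55)

```text
time: 7.42
position: [0.5902, -0.0169, 0.0489]
tool_rot: [3.085, 0.591, 0.001]
ft_force: [-3.1, -1.5, 15.1]
grip_width: 0.568
```

Emit:
carry_out(commands=[{"tx": 0,"ty": 0,"tz": 0.002,"rx": 0,"ry": 0,"rz": 0,"jaw": 0.4},{"tx": 0,"ty": 0,"tz": 0.002,"rx": 0,"ry": 0,"rz": 0,"jaw": 0.4}], grip_force=55)

```text
time: 7.68
position: [0.5902, -0.0169, 0.0489]
tool_rot: [3.085, 0.591, 0.001]
ft_force: [-8.0, -0.5, 26.6]
grip_width: 0.57
```

Position no longer changes while the force rises to 27 N, so the block is on the plinth. I'll release, rise and look.

Emit:
carry_out(commands=[{"tx": 0,"ty": 0,"tz": -0.004,"rx": 0,"ry": 0,"rz": 0,"jaw": 0.4},{"tx": 0,"ty": 0,"tz": -0.004,"rx": 0,"ry": 0,"rz": 0,"jaw": 0.9},{"tx": 0,"ty": 0,"tz": -0.004,"rx": 0,"ry": 0,"rz": 0,"jaw": 0.9},{"tx": 0,"ty": 0,"tz": -0.02,"rx": 0,"ry": 0,"rz": 0,"jaw": 0.9},{"tx": 0,"ty": 0,"tz": -0.06,"rx": 0,"ry": 0,"rz": 0,"jaw": 0.9},{"tx": -0.02,"ty": 0,"tz": -0.11,"rx": 0,"ry": 0,"rz": 0,"jaw": 0.9},{"tx": -0.04,"ty": 0,"tz": -0.14,"rx": 0,"ry": 0,"rz": 0,"jaw": 0.7},{"tx": -0.05,"ty": 0,"tz": -0.15,"rx": 0,"ry": 0,"rz": 0,"jaw": 0.5},{"tx": -0.05,"ty": 0,"tz": -0.15,"rx": 0,"ry": 0,"rz": 0,"jaw": 0.45}], grip_force=30)

```text
time: 8.8
position: [0.5431, -0.0357, 0.1955]
tool_rot: [3.086, 0.59, 0.001]
ft_force: [1.2, 1.2, 0.2]
grip_width: 0.643
```

```bash
python3 -c "
from h import *
go([.5055,.2925,.21],1.722)
cv2.imwrite('pics/w9.png',get_image('wrist')[:,:,::-1]);c=camera_info('wrist')
a=get_image('scene')[:,:,::-1]
crop(a,265,215,110,82,7,'pics/c9.png')
a=get_image('top')[:,:,::-1];cv2.imwrite('pics/t9.png',a)
y=.379
for z in (.074,.0765,.085):
  print(z,[w2px(c,[.59+dx*np.cos(y)-dy*np.sin(y),-.017+dx*np.sin(y)+dy*np.cos(y),z]).round(0).tolist() for dx,dy in ((.075,.025),(.075,-.025),(-.075,-.025),(-.075,.025))])
"
```

```text
t 8.8 pos [ 0.5431 -0.0357  0.1955] x-axis yaw 0.378 tilt [0.001 0.   ] F [1.2 1.2 0.2] g 0.643
 shift [ 0.0862 -0.3189 -0.0146] turn [ 6.000e-04 -4.000e-04 -1.344e+00] dist 0.331
0.074 [[277.0, 24.0], [361.0, 24.0], [355.0, 261.0], [283.0, 261.0]]
0.0765 [[277.0, 23.0], [361.0, 23.0], [355.0, 262.0], [282.0, 262.0]]
0.085 [[275.0, 20.0], [362.0, 20.0], [356.0, 266.0], [281.0, 266.0]]
```

View pics/w9.png

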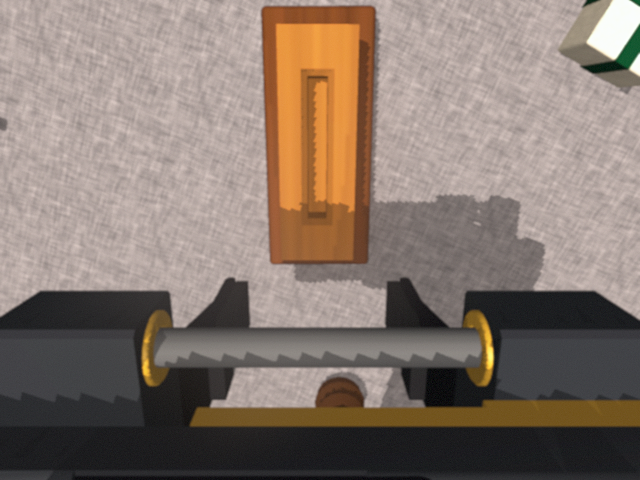

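View pics/c9.png

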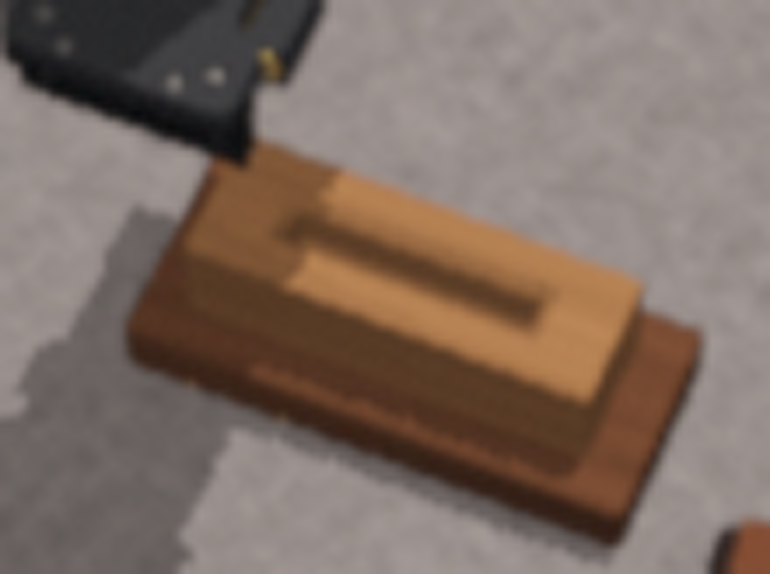

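Emit:
carry_out(commands=[{"tx": 0.03,"ty": 0,"tz": 0.02,"rx": 0,"ry": 0,"rz": 0,"jaw": 0.0},{"tx": 0.07,"ty": 0,"tz": 0.05,"rx": 0,"ry": 0,"rz": 0,"jaw": 0.0},{"tx": 0.1,"ty": 0,"tz": 0.08,"rx": 0,"ry": 0,"rz": 0,"jaw": 0.0},{"tx": 0.1105,"ty": 0,"tz": 0.1,"rx": 0,"ry": 0,"rz": 0,"jaw": 0.0},{"tx": 0.1105,"ty": 0,"tz": 0.11,"rx": 0,"ry": 0,"rz": 0,"jaw": 0.0},{"tx": 0.1105,"ty": 0,"tz": 0.115,"rx": 0,"ry": 0,"rz": 0,"jaw": 0.0},{"tx": 0.1105,"ty": 0,"tz": 0.119,"rx": 0,"ry": 0,"rz": 0,"jaw": 0.0},{"tx": 0.1105,"ty": 0,"tz": 0.122,"rx": 0,"ry": 0,"rz": 0,"jaw": 0.0},{"tx": 0.1105,"ty": 0,"tz": 0.123,"rx": 0,"ry": 0,"rz": 0,"jaw": 0.0}], grip_force=20)

```text
time: 10.07
position: [0.646, 0.0052, 0.0745]
tool_rot: [3.085, 0.591, 0.001]
ft_force: [-5.2, -0.7, 12.0]
grip_width: 0.002
```

Emit:
carry_out(commands=[{"tx": 0,"ty": 0,"tz": -0.012,"rx": 0,"ry": 0,"rz": 0,"jaw": 0.0},{"tx": -0.02,"ty": 0,"tz": -0.02,"rx": 0,"ry": 0,"rz": 0,"jaw": 0.0},{"tx": -0.06,"ty": 0,"tz": -0.02,"rx": 0,"ry": 0,"rz": 0,"jaw": 0.0},{"tx": -0.1,"ty": 0,"tz": -0.02,"rx": 0,"ry": 0,"rz": 0,"jaw": 0.0},{"tx": -0.12,"ty": 0,"tz": -0.015,"rx": 0,"ry": 0,"rz": 0,"jaw": 0.0},{"tx": -0.12,"ty": 0,"tz": -0.01,"rx": 0,"ry": 0,"rz": 0,"jaw": 0.0},{"tx": -0.12,"ty": 0,"tz": -0.006,"rx": 0,"ry": 0,"rz": 0,"jaw": 0.0},{"tx": -0.12,"ty": 0,"tz": -0.003,"rx": 0,"ry": 0,"rz": 0,"jaw": 0.0},{"tx": -0.12,"ty": 0,"tz": 0,"rx": 0,"ry": 0,"rz": 0,"jaw": 0.0},{"tx": -0.12,"ty": 0,"tz": 0,"rx": 0,"ry": 0,"rz": 0,"jaw": 0.0}])

```text
time: 11.32
position: [0.5352, -0.038, 0.0744]
tool_rot: [-3.085, -0.593, 0.0]
ft_force: [-4.9, 0.5, 16.4]
grip_width: 0.007
```

Both ends touch at 0.0744–0.0745 m against 0.074 m nominal, so the block is home. Next is the board.

Emit:
carry_out(commands=[{"tx": 0,"ty": 0,"tz": -0.02,"rx": 0,"ry": 0,"rz": 0,"jaw": 0.0},{"tx": 0,"ty": 0,"tz": -0.07,"rx": 0,"ry": 0,"rz": 0,"jaw": 0.1},{"tx": 0,"ty": 0,"tz": -0.12,"rx": 0,"ry": 0,"rz": 0,"jaw": 0.3},{"tx": 0,"ty": 0,"tz": -0.14,"rx": 0,"ry": 0,"rz": 0,"jaw": 0.4},{"tx": 0,"ty": 0,"tz": -0.14,"rx": 0,"ry": 0,"rz": 0,"jaw": 0.4}])

```text
time: 11.95
position: [0.5359, -0.0384, 0.2136]
tool_rot: [3.085, 0.592, 0.005]
ft_force: [0.6, -0.1, -0.4]
grip_width: 0.343
```

```bash
python3 -c "
from h import *
go([.5055,.2925,.21],1.722)
a=get_image('top')[:,:,::-1]
crop(a,290,150,90,120,5,'pics/c10.png')
"
```

```text
t 11.95 pos [ 0.5359 -0.0384  0.2136] x-axis yaw 0.379 tilt [0.003 0.   ] F [ 0.6 -0.1 -0.4] g 0.343
 shift [ 0.0943 -0.3187  0.0036] turn [ 0.0029 -0.0021 -1.3425] dist 0.332
```

View pics/c10.png

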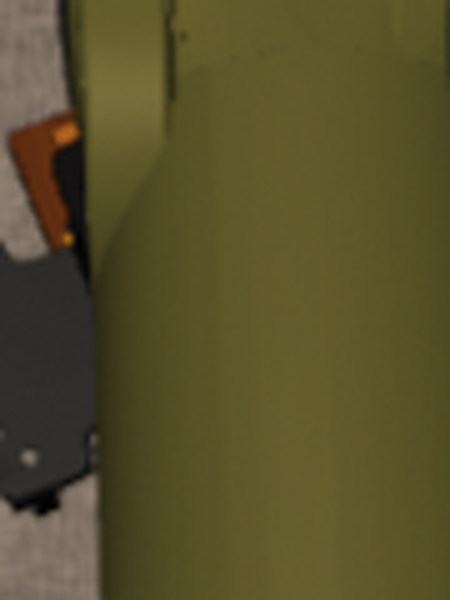

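The arm hides the block in this view. I'm moving on to above the board.

Emit:
carry_out(commands=[{"tx": 0.008,"ty": -0.025,"tz": 0,"rx": 0,"ry": 0,"rz": -0.1,"jaw": 0.42},{"tx": 0.02,"ty": -0.065,"tz": 0,"rx": 0.001,"ry": 0,"rz": -0.25,"jaw": 0.42},{"tx": 0.033,"ty": -0.11,"tz": 0,"rx": 0.001,"ry": 0,"rz": -0.42,"jaw": 0.42},{"tx": 0.045,"ty": -0.15,"tz": 0,"rx": 0.001,"ry": -0.001,"rz": -0.59,"jaw": 0.42},{"tx": 0.056,"ty": -0.19,"tz": 0,"rx": 0.001,"ry": -0.001,"rz": -0.76,"jaw": 0.42},{"tx": 0.068,"ty": -0.23,"tz": 0,"rx": 0.002,"ry": -0.001,"rz": -0.93,"jaw": 0.42},{"tx": 0.08,"ty": -0.27,"tz": 0,"rx": 0.002,"ry": -0.001,"rz": -1.1,"jaw": 0.42},{"tx": 0.089,"ty": -0.3,"tz": 0.002,"rx": 0.002,"ry": -0.001,"rz": -1.24,"jaw": 0.42},{"tx": 0.093,"ty": -0.315,"tz": 0.003,"rx": 0.002,"ry": -0.001,"rz": -1.32,"jaw": 0.42},{"tx": 0.0943,"ty": -0.3187,"tz": 0.0036,"rx": 0.002,"ry": -0.001,"rz": -1.3425,"jaw": 0.42},{"tx": 0.0943,"ty": -0.3187,"tz": 0.0036,"rx": 0.002,"ry": -0.001,"rz": -1.3425,"jaw": 0.42}])

```text
time: 13.38
position: [0.5038, 0.2915, 0.2074]
tool_rot: [-2.047, -2.379, 0.005]
ft_force: [0.2, 0.2, 0.3]
grip_width: 0.42
```

```bash
python3 -c "
from h import *
go([.5055,.2925,.082],1.722)
c=camera_info('wrist')
cv2.imwrite('pics/w11.png',get_image('wrist')[:,:,::-1])
a=get_image('top')[:,:,::-1]
crop(a,290,150,90,120,5,'pics/c11.png')
for p in [(.505,.332),(.516,.254)]:print(w2px(c,[*p,.115]))
"
```

```text
t 13.38 pos [0.5038 0.2915 0.2074] x-axis yaw 1.720 tilt [-0.004 -0.   ] F [0.2 0.2 0.3] g 0.42
 shift [0.0007 0.0024 0.1254] turn [-0.0044 -0.0006 -0.0017] dist 0.125
[330.12655221 174.92054787]
[327.93868872 297.67464679]
```

View pics/c11.png

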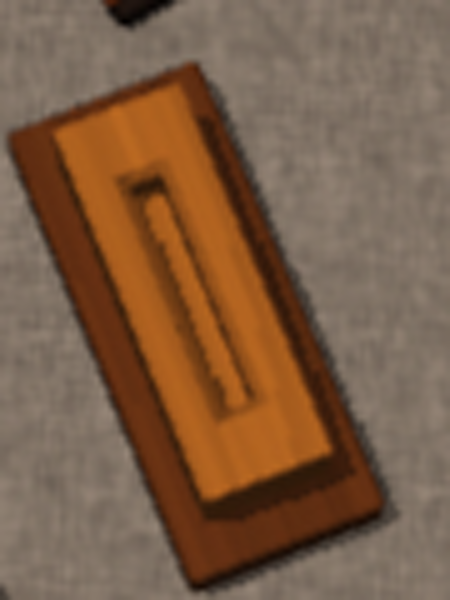

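View pics/w11.png

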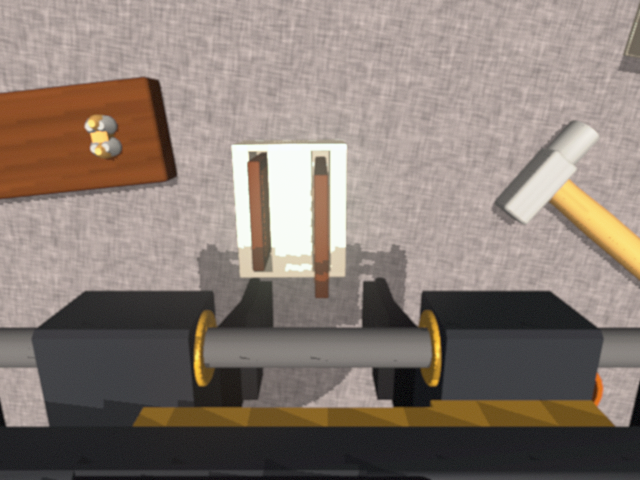

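```bash
python3 -c "
from h import *
im=cv2.imread('pics/w11.png');crop(im,225,130,135,180,3.3,'pics/c12.png')
c=camera_info('wrist');s=ctrl.get_state();R=Ro.from_rotvec(s['tool_rot']);p=s['position']
for uv,z in [((322,172),.115),((321.5,297),.115),((258.5,270),.075),((258,162),.075),((235,276),.05),((345,276),.05),((347,145),.05),((233,146),.05)]:
    X=px2w(c,uv,z);print(uv,X.round(4),R.inv().apply(X-p).round(4))
t=camera_info('top')
P=np.array([px2w(t,(290+(u+.5)/5-.5,150+(v+.5)/5-.5),.074)[:2] for u,v in [(53,130),(183,84),(335,455),(207,503)]]);print(P.round(4),P.mean(0).round(4))
d=P[0]+P[1]-P[2]-P[3];print(np.arctan2(d[1],d[0]))
"
```

```text
(322, 172) [0.5007 0.3323 0.115 ] [0.0414 0.0028 0.0931]
(321.5, 297) [0.5125 0.253  0.115 ] [-0.0388  0.0028  0.0931]
(258.5, 270) [0.4668 0.2495 0.075 ] [-0.0355 -0.0429  0.1332]
(258, 162) [0.4578 0.3273 0.075 ] [ 0.0428 -0.0403  0.1332]
(235, 276) [0.4466 0.2318 0.05  ] [-0.05   -0.0654  0.1583]
(345, 276) [0.5331 0.2449 0.05  ] [-0.0499  0.0221  0.158 ]
(347, 145) [0.5176 0.3459 0.05  ] [0.0524 0.0217 0.1581]
(233, 146) [0.4354 0.3329 0.05  ] [ 0.0516 -0.0616  0.1583]
[[ 0.6522  0.0352]
 [ 0.6695 -0.013 ]
 [ 0.529  -0.0672]
 [ 0.5117 -0.0207]] [ 0.5906 -0.0165]
0.37333930525757586
```

View pics/c12.png

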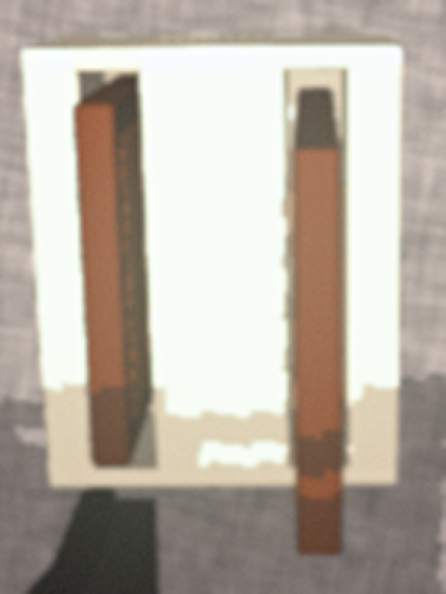

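Emit:
carry_out(commands=[{"tx": 0.0013,"ty": 0.0028,"tz": 0.025,"rx": -0.004,"ry": 0,"rz": 0,"jaw": 0.42},{"tx": 0.0013,"ty": 0.0028,"tz": 0.065,"rx": -0.004,"ry": 0,"rz": 0,"jaw": 0.42},{"tx": 0.0013,"ty": 0.0028,"tz": 0.1,"rx": -0.004,"ry": 0,"rz": 0,"jaw": 0.42},{"tx": 0.0013,"ty": 0.0028,"tz": 0.12,"rx": -0.004,"ry": 0,"rz": 0,"jaw": 0.42},{"tx": 0.0013,"ty": 0.0028,"tz": 0.125,"rx": -0.004,"ry": 0,"rz": 0,"jaw": 0.42},{"tx": 0.0013,"ty": 0.0028,"tz": 0.125,"rx": -0.004,"ry": 0,"rz": 0,"jaw": 0.3},{"tx": 0.0013,"ty": 0.0028,"tz": 0.125,"rx": -0.004,"ry": 0,"rz": 0,"jaw": 0.15},{"tx": 0.0013,"ty": 0.0028,"tz": 0.125,"rx": -0.004,"ry": 0,"rz": 0,"jaw": 0.0},{"tx": 0.0013,"ty": 0.0028,"tz": 0.125,"rx": -0.004,"ry": 0,"rz": 0,"jaw": 0.0},{"tx": 0.0013,"ty": 0.0028,"tz": 0.125,"rx": -0.004,"ry": 0,"rz": 0,"jaw": 0.0}], grip_force=25)

```text
time: 14.72
position: [0.5068, 0.2942, 0.0844]
tool_rot: [2.048, 2.381, 0.005]
ft_force: [-0.1, -0.9, 3.6]
grip_width: 0.104
```

Emit:
carry_out(commands=[{"tx": 0,"ty": 0,"tz": -0.015,"rx": 0,"ry": 0,"rz": 0,"jaw": 0.0},{"tx": 0,"ty": 0,"tz": -0.045,"rx": 0,"ry": 0,"rz": 0,"jaw": 0.0},{"tx": 0,"ty": 0,"tz": -0.085,"rx": 0,"ry": 0,"rz": 0,"jaw": 0.0},{"tx": 0,"ty": 0,"tz": -0.12,"rx": 0,"ry": 0,"rz": 0,"jaw": 0.0},{"tx": 0,"ty": 0,"tz": -0.135,"rx": 0,"ry": 0,"rz": 0,"jaw": 0.0},{"tx": 0,"ty": 0,"tz": -0.135,"rx": 0,"ry": 0,"rz": 0,"jaw": 0.0}])

```text
time: 15.48
position: [0.5064, 0.294, 0.2193]
tool_rot: [2.048, 2.381, 0.005]
ft_force: [0.0, 0.1, -0.8]
grip_width: 0.103
```

```bash
python3 -c "
from h import *
go([.590,-.017,.22],.378)
c=camera_info('wrist')
a=get_image('wrist')[:,:,::-1];cv2.imwrite('pics/w13.png',a)
a=get_image('scene')[:,:,::-1]
crop(a,320,60,120,130,4.6,'pics/c13.png')
"
```

```text
t 15.47 pos [0.5064 0.294  0.2193] x-axis yaw 1.721 tilt [0.003 0.002] F [ 0.   0.1 -0.8] g 0.103
 shift [-0.32    0.0361 -0.001 ] turn [ 0.0017 -0.0032  1.3433] dist 0.322
```

View pics/w13.png

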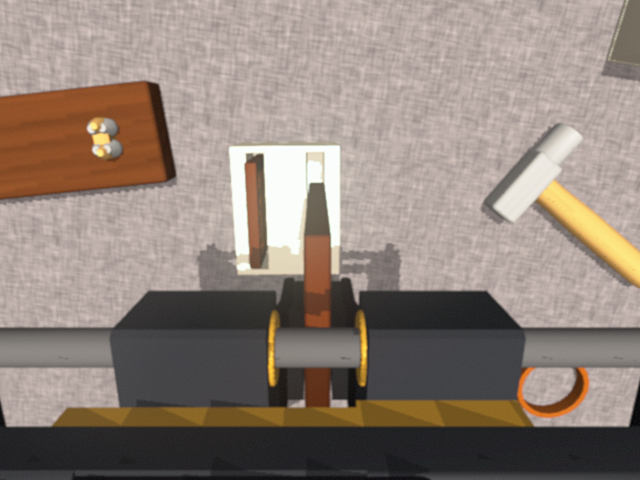

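View pics/c13.png

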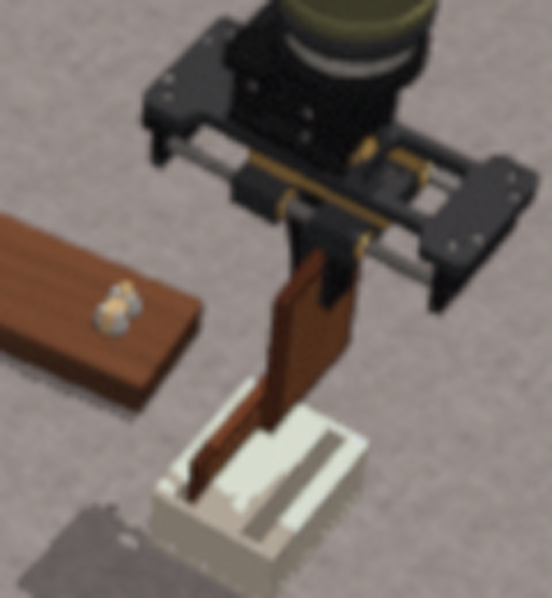

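```bash
python3 -c "
from h import *
c=camera_info('wrist');s=ctrl.get_state();R=Ro.from_rotvec(s['tool_rot']);p=s['position']
for uv,z in [((306,235),p[2]+.0306),((330,235),p[2]+.0306),((309,184),p[2]-.079),((325,184),p[2]-.079)]:
    X=px2w(c,uv,z);print(uv,X.round(4),R.inv().apply(X-p).round(4))
"
```

```text
(306, 235) [0.4963 0.3303 0.2479] [ 0.0381 -0.0035 -0.0306]
(330, 235) [0.5038 0.3315 0.2479] [ 0.0381  0.0041 -0.0306]
(309, 184) [0.4954 0.3287 0.1383] [ 0.0366 -0.0046  0.079 ]
(325, 184) [0.5043 0.33   0.1383] [0.0366 0.0044 0.079 ]
```

Emit:
carry_out(commands=[{"tx": -0.02,"ty": 0.002,"tz": 0,"rx": 0,"ry": 0,"rz": 0.08,"jaw": 0.0},{"tx": -0.055,"ty": 0.006,"tz": 0,"rx": 0,"ry": 0,"rz": 0.22,"jaw": 0.0},{"tx": -0.095,"ty": 0.011,"tz": 0,"rx": 0.001,"ry": -0.001,"rz": 0.39,"jaw": 0.0},{"tx": -0.135,"ty": 0.015,"tz": 0,"rx": 0.001,"ry": -0.001,"rz": 0.56,"jaw": 0.0},{"tx": -0.175,"ty": 0.02,"tz": 0,"rx": 0.001,"ry": -0.002,"rz": 0.73,"jaw": 0.0},{"tx": -0.215,"ty": 0.024,"tz": 0,"rx": 0.001,"ry": -0.002,"rz": 0.9,"jaw": 0.0},{"tx": -0.255,"ty": 0.029,"tz": 0,"rx": 0.001,"ry": -0.002,"rz": 1.07,"jaw": 0.0},{"tx": -0.29,"ty": 0.033,"tz": 0,"rx": 0.002,"ry": -0.003,"rz": 1.22,"jaw": 0.0},{"tx": -0.312,"ty": 0.035,"tz": 0,"rx": 0.002,"ry": -0.003,"rz": 1.31,"jaw": 0.0},{"tx": -0.32,"ty": 0.036,"tz": 0,"rx": 0.002,"ry": -0.003,"rz": 1.343,"jaw": 0.0},{"tx": -0.32,"ty": 0.036,"tz": 0,"rx": 0.002,"ry": -0.003,"rz": 1.343,"jaw": 0.0}])

```text
time: 16.95
position: [0.5892, -0.0179, 0.2177]
tool_rot: [-3.085, -0.589, 0.004]
ft_force: [-0.2, 0.3, -1.0]
grip_width: 0.102
```

```bash
python3 -c "
from h import *
go([.590,-.017,.165],.378)
c=camera_info('wrist')
a=get_image('wrist')[:,:,::-1];cv2.imwrite('pics/w14.png',a)
a=get_image('scene')[:,:,::-1]
crop(a,250,150,140,140,4.2,'pics/c14.png')
"
```

```text
t 16.95 pos [ 0.5892 -0.0179  0.2177] x-axis yaw 0.377 tilt [-0.003  0.   ] F [-0.2  0.3 -1. ] g 0.102
 shift [ 0.0012 -0.0005  0.0527] turn [-0.0012  0.0025 -0.001 ] dist 0.053
```

View pics/w14.png

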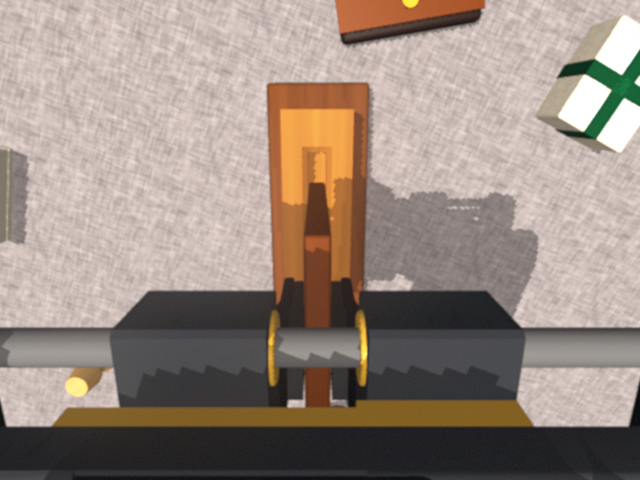

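View pics/c14.png

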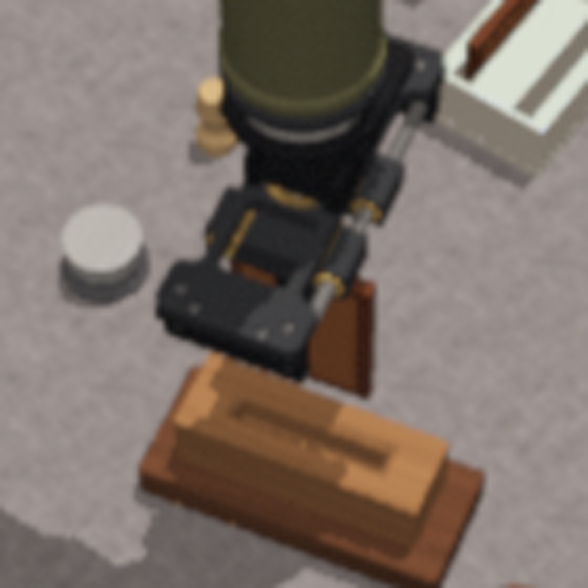

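```bash
python3 -c "
from h import *
c=camera_info('wrist');s=ctrl.get_state();R=Ro.from_rotvec(s['tool_rot']);p=s['position']
for uv,z in [((302.5,148),.074),((331,148),.074),((279.5,109),.074),((355,109),.074),((268,83),.03),((368.5,83),.03),((309,184),p[2]-.079),((325,184),p[2]-.079)]:
    X=px2w(c,uv,z);print(uv,X.round(4),R.inv().apply(X-p).round(4))
"
```

```text
(302.5, 148) [0.6323 0.013  0.074 ] [ 0.0508 -0.0107  0.1441]
(331, 148) [ 0.6397 -0.0055  0.074 ] [0.0508 0.0092 0.1441]
(279.5, 109) [0.6508 0.037  0.074 ] [ 0.077  -0.0262  0.1441]
(355, 109) [ 0.67   -0.0108  0.074 ] [0.077  0.0253 0.144 ]
(268, 83) [0.6643 0.0555 0.03  ] [ 0.0964 -0.0383  0.1881]
(368.5, 83) [ 0.6929 -0.0162  0.03  ] [0.0964 0.039  0.188 ]
(309, 184) [0.6208 0.0022 0.1392] [ 0.0361 -0.0051  0.0789]
(325, 184) [ 0.6242 -0.0062  0.1392] [0.0361 0.0039 0.0789]
```

Emit:
carry_out(commands=[{"tx": 0.001,"ty": 0,"tz": 0.015,"rx": -0.001,"ry": 0.002,"rz": 0,"jaw": 0.0},{"tx": 0.003,"ty": -0.0003,"tz": 0.035,"rx": -0.001,"ry": 0.002,"rz": 0,"jaw": 0.0},{"tx": 0.003,"ty": -0.0003,"tz": 0.048,"rx": -0.001,"ry": 0.002,"rz": 0,"jaw": 0.0},{"tx": 0.003,"ty": -0.0003,"tz": 0.052,"rx": -0.001,"ry": 0.002,"rz": 0,"jaw": 0.0},{"tx": 0.003,"ty": -0.0003,"tz": 0.052,"rx": -0.001,"ry": 0.002,"rz": 0,"jaw": 0.0}])

```text
time: 17.68
position: [0.5922, -0.0158, 0.166]
tool_rot: [3.085, 0.591, 0.0]
ft_force: [0.4, 0.4, -0.2]
grip_width: 0.101
```

```bash
python3 -c "
from h import *
go([.592,-.016,.130],.378)
c=camera_info('wrist')
a=get_image('wrist')[:,:,::-1];cv2.imwrite('pics/w15.png',a)
crop(a,240,90,160,210,2.8,'pics/c15.png')
"
```

```text
t 17.68 pos [ 0.5922 -0.0158  0.166 ] x-axis yaw 0.378 tilt [ 0. -0.] F [ 0.4  0.4 -0.2] g 0.101
 shift [-0.0003  0.0001  0.036 ] turn [ 0.0002 -0.0001  0.0004] dist 0.036
```

View pics/c15.png

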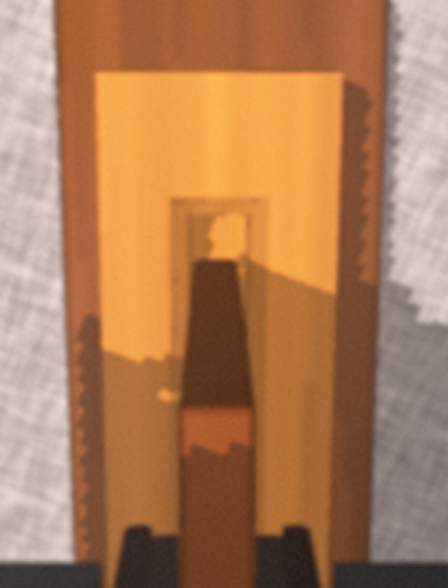

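Emit:
carry_out(commands=[{"tx": 0,"ty": 0,"tz": 0.007,"rx": 0,"ry": 0,"rz": 0,"jaw": 0.0},{"tx": 0,"ty": 0,"tz": 0.012,"rx": 0,"ry": 0,"rz": 0,"jaw": 0.0},{"tx": 0,"ty": 0,"tz": 0.016,"rx": 0,"ry": 0,"rz": 0,"jaw": 0.0},{"tx": 0,"ty": 0,"tz": 0.02,"rx": 0,"ry": 0,"rz": 0,"jaw": 0.0}])

```text
time: 18.23
position: [0.5923, -0.0159, 0.1461]
tool_rot: [3.085, 0.591, 0.001]
ft_force: [0.0, -0.4, -0.6]
grip_width: 0.105
```

Emit:
carry_out(commands=[{"tx": 0,"ty": 0,"tz": 0.005,"rx": 0,"ry": 0,"rz": 0,"jaw": 0.0},{"tx": 0,"ty": 0,"tz": 0.009,"rx": 0,"ry": 0,"rz": 0,"jaw": 0.0},{"tx": 0,"ty": 0,"tz": 0.013,"rx": 0,"ry": 0,"rz": 0,"jaw": 0.0},{"tx": 0,"ty": 0,"tz": 0.013,"rx": 0,"ry": 0,"rz": 0,"jaw": 0.0}])

```text
time: 18.73
position: [0.592, -0.0159, 0.1329]
tool_rot: [3.085, 0.591, -0.0]
ft_force: [-0.3, 0.3, -0.9]
grip_width: 0.105
```

Emit:
carry_out(commands=[{"tx": 0,"ty": 0,"tz": 0.002,"rx": 0,"ry": 0,"rz": 0,"jaw": 0.0},{"tx": 0,"ty": 0,"tz": 0.0035,"rx": 0,"ry": 0,"rz": 0,"jaw": 0.0},{"tx": 0,"ty": 0,"tz": 0.0035,"rx": 0,"ry": 0,"rz": 0,"jaw": 0.0}])

```text
time: 19.1
position: [0.5923, -0.0158, 0.1298]
tool_rot: [3.085, 0.591, 0.001]
ft_force: [-0.1, -0.8, -0.9]
grip_width: 0.104
```

```bash
python3 -c "
from h import *
go([.592,-.016,.1294],.378)
a=get_image('wrist')[:,:,::-1];cv2.imwrite('pics/w16.png',a)
b=get_image('scene')[:,:,::-1]
crop(b,250,150,140,140,4.2,'pics/c16.png')
"
```

```text
t 19.1 pos [ 0.5923 -0.0158  0.1298] x-axis yaw 0.378 tilt [ 0.001 -0.   ] F [-0.1 -0.8 -0.9] g 0.104
 shift [-0.0003  0.      0.0004] turn [ 0.0005 -0.0005  0.0003] dist 0.0
```

View pics/c16.png

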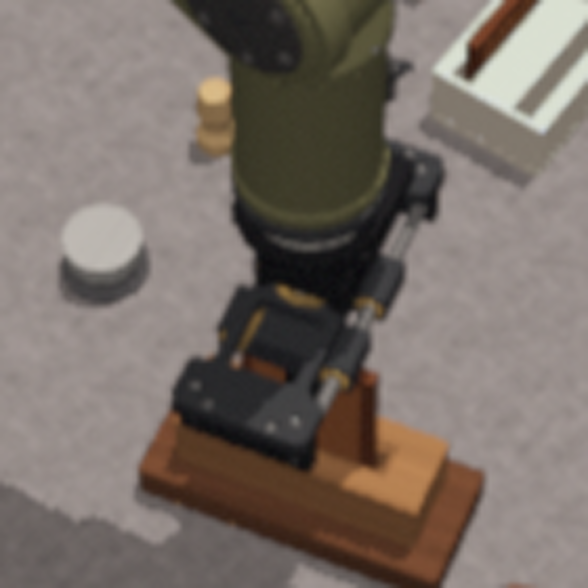

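View pics/w16.png

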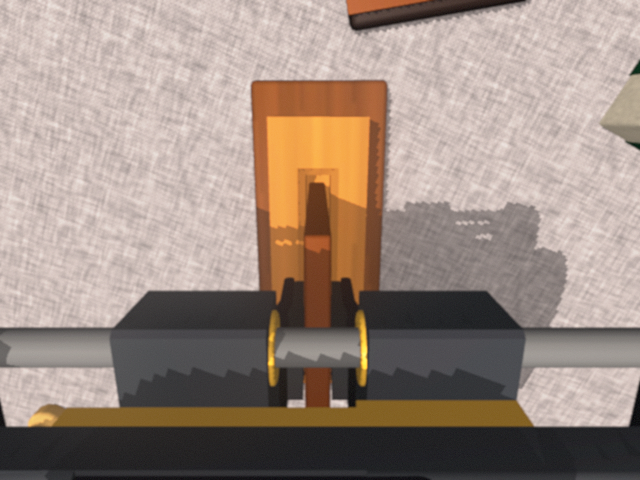

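The board is in the slot but hasn't touched the floor yet. I'll go on in small steps.

Emit:
carry_out(commands=[{"tx": 0,"ty": 0,"tz": 0.0005,"rx": 0,"ry": 0,"rz": 0,"jaw": 0.0},{"tx": 0,"ty": 0,"tz": 0.001,"rx": 0,"ry": 0,"rz": 0,"jaw": 0.0},{"tx": 0,"ty": 0,"tz": 0.0015,"rx": 0,"ry": 0,"rz": 0,"jaw": 0.0},{"tx": 0,"ty": 0,"tz": 0.0015,"rx": 0,"ry": 0,"rz": 0,"jaw": 0.0}])

```text
time: 19.7
position: [0.5925, -0.0159, 0.1294]
tool_rot: [3.085, 0.59, 0.002]
ft_force: [-2.0, 0.8, 5.9]
grip_width: 0.102
```

Contact came at tip 0.1294 m, as predicted for the slot floor. Releasing and rising straight up.

Emit:
carry_out(commands=[{"tx": 0,"ty": 0,"tz": -0.001,"rx": 0,"ry": 0,"rz": 0,"jaw": 0.0},{"tx": 0,"ty": 0,"tz": -0.001,"rx": 0,"ry": 0,"rz": 0,"jaw": 0.15},{"tx": 0,"ty": 0,"tz": -0.001,"rx": 0,"ry": 0,"rz": 0,"jaw": 0.3},{"tx": 0,"ty": 0,"tz": -0.001,"rx": 0,"ry": 0,"rz": 0,"jaw": 0.5},{"tx": 0,"ty": 0,"tz": -0.001,"rx": 0,"ry": 0,"rz": 0,"jaw": 0.5},{"tx": 0,"ty": 0,"tz": -0.02,"rx": 0,"ry": 0,"rz": 0,"jaw": 0.5},{"tx": 0,"ty": 0,"tz": -0.05,"rx": 0,"ry": 0,"rz": 0,"jaw": 0.5},{"tx": 0,"ty": 0,"tz": -0.08,"rx": 0,"ry": 0,"rz": 0,"jaw": 0.5},{"tx": -0.03,"ty": 0,"tz": -0.1,"rx": 0,"ry": 0,"rz": 0,"jaw": 0.5},{"tx": -0.08,"ty": 0,"tz": -0.11,"rx": 0,"ry": 0,"rz": 0,"jaw": 0.5},{"tx": -0.12,"ty": 0,"tz": -0.12,"rx": 0,"ry": 0,"rz": 0,"jaw": 0.5},{"tx": -0.12,"ty": 0,"tz": -0.12,"rx": 0,"ry": 0,"rz": 0,"jaw": 0.5}])

```text
time: 21.2
position: [0.4798, -0.0617, 0.251]
tool_rot: [3.082, 0.585, 0.006]
ft_force: [0.4, -0.3, 0.1]
grip_width: 0.501
```

```bash
python3 -c "
from h import *
go([.592,-.016,.1294],.378)
a=get_image('wrist')[:,:,::-1];cv2.imwrite('pics/w17.png',a)
b=get_image('scene')[:,:,::-1];cv2.imwrite('pics/s17.png',b)
crop(b,250,150,140,140,4.2,'pics/c17.png')
"
```

```text
t 21.2 pos [ 0.4798 -0.0617  0.251 ] x-axis yaw 0.375 tilt [ 0.004 -0.003] F [ 0.4 -0.3  0.1] g 0.501
 shift [ 0.1208 -0.002   0.1219] turn [ 0.0047 -0.0027 -0.0029] dist 0.172
```

View pics/c17.png

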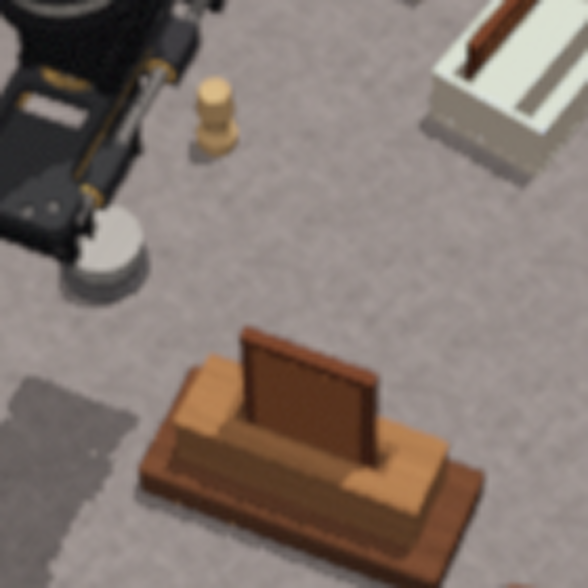

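View pics/w17.png

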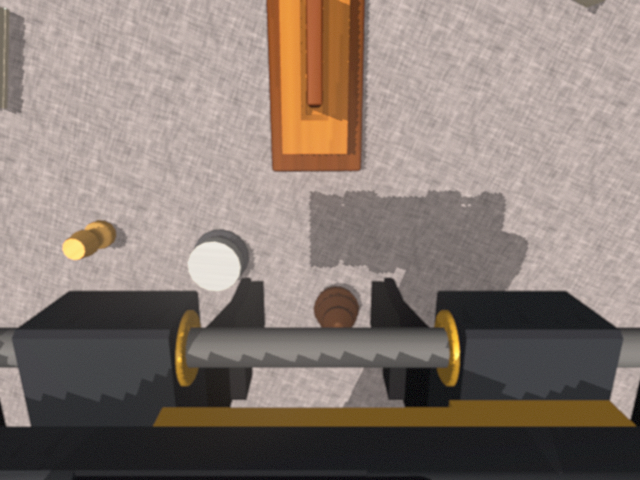

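View pics/s17.png

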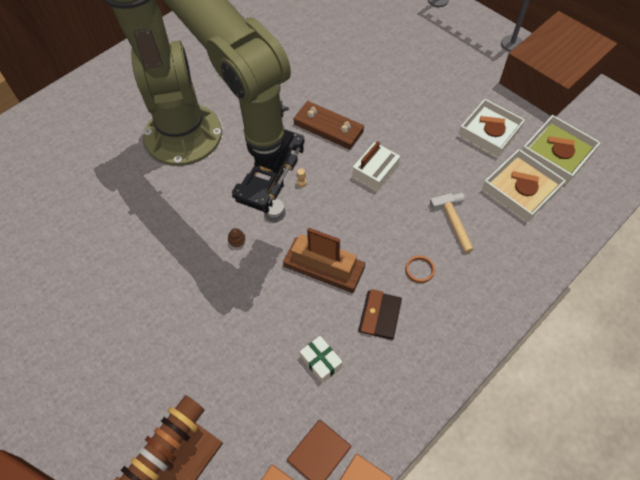

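The board stands upright in the slot, with its top edge from (242,332) to (375,378) in the scene crop. The bystanders and the short board look undisturbed. I'll do one numeric check, then hand in.

```bash
python3 -c "
from h import *
s=camera_info('scene')
P=[px2w(s,(250+(u+.5)/4.2-.5,150+(v+.5)/4.2-.5),.16)[:2] for u,v in [(243,333),(376,378)]]
print(P,(P[0]+P[1])/2,np.arctan2(*(P[1]-P[0])[::-1]),np.hypot(*(P[1]-P[0])))
ctrl.close_job()"
```

```text
[array([ 0.55365103, -0.0306089 ]), array([6.24805089e-01, 1.07972963e-04])] [ 0.58922806 -0.01525046] 0.4075278826752735 0.07750114087630136
the job is handed in; nothing more can be done
```

The block is home on the right-hand plinth, the tall board stands by itself in its slot, and I've handed the job in at about 21 s of the 72 s allowed. No verdict was reported.

- **Block:** I pressed it onto both studs, then pressed each end in turn with shut fingers. The top met the fingers at 74.5 mm and 74.4 mm, against 74 mm when home. The top camera put its centre within about 1 mm of the plinth's, and its long axis within 0.01 rad.
- **Board:** It touched the slot floor at the height predicted from how I had gripped it. After release the last scene picture showed its top centre about 2 mm from the slot centre and upright to the eye.
- **Disagreement:** That same picture put the board's line at 0.41 rad, against 0.38 rad for the slot. This is within the 0.12 rad allowed and is a coarse pixel reading (the 80 mm edge came out at 77.5 mm).
- **Everything else:** The short board and the other things on the stall looked unmoved in the last picture; I didn't measure them. The gripper was clear of everything, with the force near zero.
- **Refused call:** My first move call was refused for missing fields, and nothing moved.

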